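# Two overnight kits on the bedside crate

## Task

Make up the two overnight kits from the things laid out on the crate: in the blue tray, the tub of petroleum jelly goes in the black-floored compartment and the purple hair clip in the white-floored one; in the yellow tray, the keyring goes in the black-floored compartment and the torch in the white-floored one. Set each thing down, not dropped, flat and upright as it stands now, in the middle of its compartment, with the long things lying lengthwise along the compartment (either end first). Leave the orange clip, the radio and the saucer where they are.

Things in the scene. Friction and masses are not known exactly. Their poses are not given: they have to be found in the camera images.
- tub: closed round tub of petroleum jelly, white with a green lid, lid 54 mm across (from 26 mm to 42 mm high), base 50 to 52 mm across, 42 mm high. Origin: centre of the underside; z up. About 90 g. Stands upright among the stock.
- purple_clip: purple plastic claw hair clip standing on its teeth, 70 mm long along its own x, 27 mm wide (y), with two small thumb tabs at mid-length reaching 41 mm high. Upright flat jaw sides 27 mm apart, from the board to 28 mm high, are good to grip across y at the middle. Origin: centre of the underside; z up. About 30 g.
- keyring: aluminium keyring lying flat, one rigid piece 100 mm long along its x: aluminium fob bar (50 x 16 mm, 12 mm thick) from x = -50 to 0 mm, steel ring 30 mm across to x = 29 mm, small brass key end to x = 50 mm. Origin: middle of the whole length, on the underside; z up. Grip across the fob (along y) near x = -22 mm; centre of mass near x = -14 mm. About 60 g.
- torch: red flat-sided pocket torch with a round black head, lying flat, 94 mm long along its own x: square body 24 mm wide (y), 26 mm high from x = -47 to 18 mm, head 28 mm in diameter from x = 18 to 47 mm. Origin: middle of the length, on the underside; z up. Grip it across the body (y), about x = -5 mm. About 80 g.
- blue_tray: blue fixed plastic tray, 144 (x) x 172 (y) x 12 mm high, turned up to 20 degrees off square. Walls 4 mm; a divider along its x makes two compartments, each 136 (x) x 80 mm (y), floor 3 mm above the board. Origin: centre of the underside, at board height. Black-floored compartment: centre 42 mm along +y from the origin; white-floored: 42 mm along -y.
- yellow_tray: yellow fixed plastic tray, 144 (x) x 172 (y) x 12 mm high, turned up to 20 degrees off square. Walls 4 mm; a divider along its x makes two compartments, each 136 (x) x 80 mm (y), floor 3 mm above the board. Origin: centre of the underside, at board height. Black-floored compartment: centre 42 mm along +y from the origin; white-floored: 42 mm along -y.
- orange_clip: orange plastic claw hair clip standing on its teeth, 70 mm long along its own x, 27 mm wide (y), with two small thumb tabs at mid-length reaching 41 mm high. Upright flat jaw sides 27 mm apart, from the board to 28 mm high, are good to grip across y at the middle. Origin: centre of the underside; z up. Not part of either kit: stays where it is, among the stock.
- radio: small green wind-up radio with carrying handle, 50 x 150 mm, 109 mm high, standing loose to one side of the trays. Origin: centre of the underside. Stays where it is.
- saucer: white ceramic saucer, 136 mm across, 20 mm high, loose, to the other side of the trays. Origin: centre of the underside. Stays where it is.
Mind the look-alikes: they are no part of the job. There is more than one size of the tub; the one meant has the size given above. Of the things that look like the torch, take the one that is farthest to the robot's left at the start.

How it is judged:
At the end, for the whole second after the job is handed in: Each of the four things is in its named compartment: origin within 15 mm of the compartment centre along both tray axes, on the floor (under 10 mm up), upright within 0.15 rad, long things within 0.26 rad of the compartment length (either way round), released and at rest (x of tub in the frame of blue_tray between -0.015 and 0.015 m and y of tub in the frame of blue_tray between 0.027 and 0.057 m and z of each of tub, purple_clip in the frame of blue_tray below 0.01 m and angle between each of tub, purple_clip, keyring, torch's own z axis and vertical below 0.15 rad and linear speed of each of tub, purple_clip, keyring, torch below 0.02 m/s and angular speed of each of tub, purple_clip, keyring, torch below 0.2 rad/s and x of purple_clip in the frame of blue_tray between -0.015 and 0.015 m and y of purple_clip in the frame of blue_tray between -0.057 and -0.027 m and angle between the x axis of purple_clip and the x axis of blue_tray, either way round below 0.26 rad and x of keyring in the frame of yellow_tray between -0.015 and 0.015 m and y of keyring in the frame of yellow_tray between 0.027 and 0.057 m and z of each of keyring, torch in the frame of yellow_tray below 0.01 m and angle between the x axis of each of keyring, torch and the x axis of yellow_tray, either way round below 0.26 rad and x of torch in the frame of yellow_tray between -0.015 and 0.015 m and y of torch in the frame of yellow_tray between -0.057 and -0.027 m); the robot touches nothing.
It fails at once if the orange clip is moved more than 15 mm (distance of orange_clip from where it was at the start of the episode above 0.015 m).
It fails at once if the radio is moved more than 15 mm (distance of radio from where it was at the start of the episode above 0.015 m).
It fails at once if the saucer is moved more than 15 mm (distance of saucer from where it was at the start of the episode above 0.015 m).
It fails at once if a kit thing is dropped or thrown (faster than 0.8 m/s out of the fingers, a fall of over 3 cm) ((linear speed of tub above 0.8 m/s and contact force between tub and the fingers below 0.05 N) or (linear speed of purple_clip above 0.8 m/s and contact force between purple_clip and the fingers below 0.05 N) or (linear speed of keyring above 0.8 m/s and contact force between keyring and the fingers below 0.05 N) or (linear speed of torch above 0.8 m/s and contact force between torch and the fingers below 0.05 N)).
It also fails if it takes over 93 s, if anything falls off the work surface, if the arm or the gripper's body presses on something with over 40 N, if the wrist force passes 120 N, or if a joint passes its speed limit or range.

## Robot

A 7-joint arm with a two-finger parallel gripper is mounted at the origin on the work surface. World frame = base frame: x ahead of the robot, y to its left, z up, the work surface at z = 0. Lengths are in m, angles in rad, forces in N, time in s.
With the tool pointing down it reaches from about 0.425 to 0.875 m from the base axis. Payload 4.7 kg.
Tool frame: the origin (TCP) lies midway between the tips of the shut fingers; the grasp point (between the pads) lies 19 mm behind it (ctrl.grip_point_offset is the distance from the TCP to the grasp point, in m); z points along the fingers, y is the line along which they close (so a half turn about z gives the same grasp; the last joint's range is limited). The gripper opens to 87 mm and grips with 3 to 60 N. Pads are 19 mm wide; open, the fingers measure 117 mm over their backs; the gripper's body (75 mm by 190 mm) begins 51 mm behind the grasp point.
Start: joints at [-1.216, 0.321, -0.07, 1.45, 0.023, 1.371, -0.057], TCP at [0.217, 0.613, 0.223] pointing down, gripper open.
Joint ranges: [-2.86, 2.86], [-0.3, 2.09], [-1.38, 1.24], [0.06, 2.45], [-1.56, 4.7], [0.09, 2.05], [-2.69, 2.69]. Speed limits (rad/s): [2.57, 2.57, 3.14, 3.14, 3.14, 3.14, 3.14].

## Interface

Orientations are given as a rotation vector (axis times angle).
In Python, from bench import ctrl gives the robot as it stands. The module is installed in compiled form; this text tells all that it offers.
- The arm moves only by the shell command python3 -m handwheel 'ROWS' [OPENING] [FORCE]. ROWS is JSON, a list of rows, each an object of numbers: "x", "y", "z": the shift along the tool's x, y, z in m; "wx", "wy", "wz": the turn, a rotation vector about the tool's x, y, z in degrees. A call has 1 to 10 rows; each row is the pose to reach, as a shift and turn from the pose commanded when the call began, along the tool's axes at that moment; what a row does not reach only later rows make up. A row lasts 1/12 s, in which the tool goes at most 41.7 mm and 7.16 degrees, less where a joint would pass 70% of its speed; a pose out of reach is approached as far as the arm can. A call with a gripper value outside its range is refused whole. OPENING is the finger opening in m, from 0 to 0.087, set as the call begins (- or left out, the last holds). The fingers move at their own pace and stop on an object; FORCE is the grip in N (left out, the last holds). Time passes only in rows, so rows that repeat a pose let the fingers close. It gives the time, the measured TCP pose, the force, the opening and the grip force at its end, in the units of the state.
- ctrl.get_state(): the state, without advancing time (a new reading comes with each control period).
- ctrl.get_image(name): name is "side" or "top" or "wrist"; returns a dict with "image" (420x560x3 uint8, red, green, blue), "K" (3x3 intrinsics, pixels), "world_to_cam" (4x4, takes a point from world to camera coordinates); the wrist camera has in their place "hand_eye" (4x4, takes a point from camera to tool coordinates, whose origin is the TCP and whose axes are the flange's). Camera axes: x right, y down, z forward; pixel columns grow to the right and rows downward; lengths in m; the calibration is good to about 2 mm. The wrist camera is an equidistant fisheye: a pixel r from the principal point sees the ray r / f radians off the axis. A picture is of the moment at which its call begins: read the wrist's pose just before it. There is no depth.
- ctrl.close_job(): hands the job in; it is judged then, once.
The state is a dict: "time": time; "joint_positions": joint angles; "qd": joint speeds; "joint_torque": joint torques, N m; "position": TCP position; "tool_rot": TCP orientation; "ft_force": force on the tool from outside, world axes, zero at the start; "torque": the same for the moment, N m; "grip_width": opening from 0.0 (shut) to 1.0 (fully open); "grip_force": force on a finger pad.
Only numpy, scipy, OpenCV 4.12 (cv2) and the standard library are available. Lean on these libraries where they do the work, as an engineer would, in place of code of your own. Each camera call takes 0.05 s, during which the arm holds its last target. There are 200 camera calls.

## Working session

There is one attempt and no reset: what is moved stays moved. The work goes in short steps, Python scripts to look and compute and a shell command to move; the robot and the scene stay as the last step left them, time stands still between calls to the robot, and variables do not carry over. Pictures are saved under pics/ and viewed, at most 14 in all, crops included, and the job is handed in when it is done.

```bash
mkdir -p pics
python3 - <<'E'
from bench import ctrl
import cv2
s=ctrl.get_state();print(s)
for n in("top","side"):
    d=ctrl.get_image(n);cv2.imwrite(f"pics/{n}0.png",d["image"][:,:,::-1]);print(n,d["K"],d["world_to_cam"])
s=ctrl.get_state()
d=ctrl.get_image("wrist");cv2.imwrite("pics/w0.png",d["image"][:,:,::-1]);print(d["K"],d["hand_eye"])
E
```

```text
{'time': 0.0, 'joint_positions': array([-1.21591784,  0.32184264, -0.07005669,  1.4516834 ,  0.02257917,
        1.37077634, -0.0569425 ]), 'qd': array([ 0.00073733,  0.0005915 , -0.00170447, -0.00012399,  0.00055021,
        0.00014904, -0.00088677]), 'joint_torque': array([-2.47029431e-05, -4.91283882e+01, -4.04010639e-01, -3.12530029e+01,
       -6.39976957e-02,  4.35311103e-02,  1.65071133e-04]), 'position': array([0.21711558, 0.61208154, 0.22144431]), 'tool_rot': array([-5.32731907e-01, -3.09584847e+00,  2.99724655e-03]), 'ft_force': array([ 0.24828581, -0.3125163 ,  0.36869276]), 'torque': array([-0.00493856,  0.0113584 , -0.0593671 ]), 'grip_force': 0.0, 'grip_width': 0.9960666695829933}
top [[431.33638772   0.         285.34075418]
 [  0.         431.33638772 209.29184261]
 [  0.           0.           1.        ]] [[-1.16624840e-02 -9.99931962e-01 -2.41990600e-04  4.42003060e-03]
 [-9.97262069e-01  1.16490169e-02 -7.30251027e-02  4.61607031e-01]
 [ 7.30229531e-02 -6.10326044e-04 -9.97330074e-01  9.99456384e-01]
 [ 0.00000000e+00  0.00000000e+00  0.00000000e+00  1.00000000e+00]]
side [[403.0789935    0.         276.65594727]
 [  0.         403.0789935  211.78211616]
 [  0.           0.           1.        ]] [[ 0.69493526 -0.71881968 -0.01905895 -0.32765767]
 [-0.52971289 -0.49382795 -0.68959279  0.29239206]
 [ 0.48628102  0.48931812 -0.72394651  1.03690216]
 [ 0.          0.          0.          1.        ]]
[[325.1922621    0.         275.99763431]
 [  0.         325.1922621  208.35232181]
 [  0.           0.           1.        ]] [[ 5.44070511e-04 -9.68937093e-01 -2.47306718e-01  6.76260787e-02]
 [ 9.99999792e-01  6.12966283e-04 -2.01593274e-04 -4.10957785e-04]
 [ 3.46921881e-04 -2.47306557e-01  9.68937225e-01 -1.62476678e-01]
 [ 0.00000000e+00  0.00000000e+00  0.00000000e+00  1.00000000e+00]]
```

View pics/top0.png

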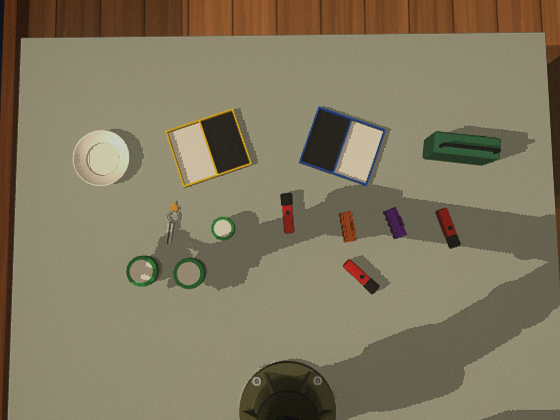

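View pics/side0.png

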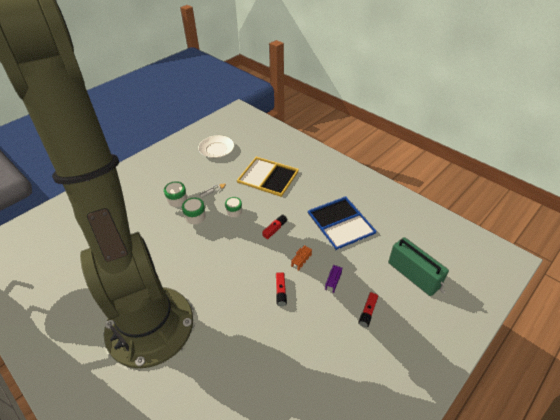

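The top view shows the kit torch at (288,213), leftmost of the three. The small tub is at (223,228), with the two larger ones at (142,271) and (189,273). The purple clip is at (395,223), the orange clip at (347,226) and the keyring runs from (169,238) to (175,204). The yellow tray is at (209,148) and the blue tray at (343,146), both with black to the left or right as drawn. The side view agrees.

```bash
cat > h.py <<'E'
import numpy as np, cv2
from scipy.spatial.transform import Rotation as R
from bench import ctrl
def shot(n):
    s=ctrl.get_state(); d=ctrl.get_image(n); d["name"]=n
    if n=="wrist":
        T=np.eye(4);T[:3,:3]=R.from_rotvec(s["tool_rot"]).as_matrix();T[:3,3]=s["position"]
        d["c2w"]=T@d["hand_eye"]
    else: d["c2w"]=np.linalg.inv(d["world_to_cam"])
    return d
def rays(d,px):
    px=np.atleast_2d(np.asarray(px,float));K=d["K"];q=(px-K[:2,2])/K[0,0]
    if d["name"]=="wrist":
        r=np.linalg.norm(q,axis=1,keepdims=True);v=np.hstack([q*np.sinc(r/np.pi),np.cos(r)])
    else: v=np.hstack([q,np.ones((len(q),1))])
    return d["c2w"][:3,3],v@d["c2w"][:3,:3].T
def plane(d,px,z):
    c,v=rays(d,px);return c+v*((z-c[2])/v[:,2:])
def tri(d1,p1,d2,p2):
    c1,v1=rays(d1,p1);c2,v2=rays(d2,p2)
    A=np.array([v1[0],-v2[0]]).T;t=np.linalg.lstsq(A,c2-c1,rcond=None)[0]
    a=c1+t[0]*v1[0];b=c2+t[1]*v2[0];return (a+b)/2,np.linalg.norm(a-b)
RNG={"purple":((125,80,30),(155,255,255)),"red":((0,150,60),(6,255,255)),"orange":((7,150,60),(16,255,255)),
"blue":((105,120,50),(122,255,255)),"yellow":((18,140,80),(32,255,255)),"green":((62,100,40),(85,255,255))}
def blobs(d,c,amin=60):
    hsv=cv2.cvtColor(np.ascontiguousarray(d["image"]),cv2.COLOR_RGB2HSV)
    m=cv2.inRange(hsv,*map(np.array,RNG[c]));m=cv2.morphologyEx(m,cv2.MORPH_CLOSE,np.ones((3,3)))
    cs=cv2.findContours(m,cv2.RETR_EXTERNAL,cv2.CHAIN_APPROX_NONE)[0]
    return [x[:,0].astype(float) for x in sorted(cs,key=cv2.contourArea)[::-1] if cv2.contourArea(x)>amin]
def rect(d,pts,z):
    w=plane(d,pts,z)[:,:2]*1000;(c,(a,b),_)=r=cv2.minAreaRect(w.astype(np.float32))
    p=cv2.boxPoints(r);e=[p[1]-p[0],p[2]-p[1]];L=max(e,key=np.linalg.norm)
    return np.round(c,1),np.round((max(a,b),min(a,b)),1),round(float(np.degrees(np.arctan2(L[1],L[0]))%180),1)
E
python3 - <<'E'
from h import *
t,s=shot("top"),shot("side")
for c,z in [("purple",.02),("red",.02),("orange",.02),("blue",.012),("yellow",.012),("green",.034)]:
    for n,d in(("top",t),("side",s)):
        for b in blobs(d,c,40):
            print(c,n,np.round(cv2.minAreaRect(b.astype(np.float32))[0],1),*rect(d,b,z))
im=cv2.resize(t["image"][180:260,150:250],None,fx=8,fy=7,interpolation=cv2.INTER_CUBIC)
cv2.imwrite("pics/key0.png",im[:,:,::-1])
E
```

```text
purple top [395.2 222.7] [ 427.  -257.9] [69.3 33.9] 19.7
purple side [333.1 278.3] [ 425.8 -259.7] [85.5 29.6] 22.1
red top [445.5 222.3] [ 426.5 -376. ] [65.4 28.9] 18.8
red top [356.2 272.1] [ 313.3 -164. ] [66.9 23.7] 46.7
red top [287.7 218.5] [439.8  -6.2] [64.9 23.4] 4.0
red side [370.4 303.2] [ 431.4 -378.4] [64.6 22.3] 18.3
red side [271.5 228.5] [439.7 -10.1] [77.5 32.5] 4.2
red side [280. 283.] [ 315.1 -164.5] [64.5 21.9] 44.1
orange top [293.5  31.5] [893.3 -27.1] [1290.5  157.7] 89.3
orange top [  3.  209.3] [486.2 662.8] [988.6  33.2] 0.2
orange top [347.4 226.3] [ 419.9 -145.9] [69.1 30.7] 7.9
orange top [557.5 238.5] [ 386.  -636.2] [156.2   7. ] 176.7
orange side [389.8 142.3] [1063.6  174.7] [1550.9  444.6] 80.8
orange side [189.6  26.9] [1225.  1423.9] [604.5  60.2] 57.2
orange side [300.8 256.7] [ 419.4 -146.6] [81.1 38.5] 10.6
blue top [342.1 145.5] [ 614.  -138.6] [171.  144.2] 70.2
blue side [341.6 221.5] [ 613.3 -142.1] [174.2 146. ] 70.0
yellow top [208.  147.5] [613.  182.5] [173.1 145.2] 108.3
yellow side [267.2 175.5] [611.4 179.2] [174.8 150.7] 108.3
green top [464.  146.1] [ 604. -421.] [162.4  55.5] 82.9
green top [191.3 273.4] [315.8 216.2] [64.9 49.7] 172.8
green side [416.9 265.9] [ 608.6 -403.7] [166.2 101.8] 82.9
green side [192.7 208.3] [320.3 224.4] [69.1 68. ] 48.0
green side [174.9 191.8] [328.2 327.6] [65.9 64.7] 159.5
```

View pics/key0.png

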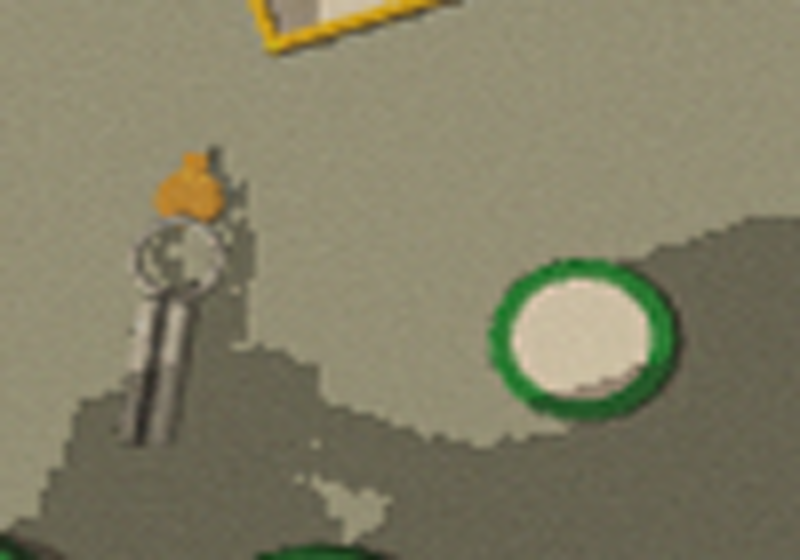

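The crop shows the keyring fob end at top pixel (168.4,243.3), the brass tip at (174.6,201.9) and the tub lid centre at (223.1,228.3). Next I triangulate heights against the side view.

Run:
```python
from h import *
t,s=shot("top"),shot("side")
im=cv2.resize(s["image"][160:250,160:300],None,fx=5.7,fy=6.5,interpolation=cv2.INTER_CUBIC)
cv2.imwrite("pics/side1.png",im[:,:,::-1])
def cen(b): return b.mean(0)
def ctr(b): M=cv2.moments(b.astype(np.float32));return M["m10"]/M["m00"],M["m01"]/M["m00"]
for c,i,j in [("purple",0,0),("red",2,1),("blue",0,0),("yellow",0,0)]:
    a=[x for x in blobs(t,c,40)][i];b=blobs(s,c,40)[j]
    print(c,np.round(tri(t,ctr(a),s,ctr(b))[0]*1000,1))
    if c in("blue","yellow"):
        for f in(0,1):
            for g in(np.argmin,np.argmax):
                # world-extreme corners on both masks
                pa=a[g(plane(t,a,.012)[:,f])];pb=b[g(plane(s,b,.012)[:,f])]
                print("  corner",[np.round(q*1000,1) for q in tri(t,pa,s,pb)])
print("key",plane(t,[(168.4,243.3),(174.6,201.9)],.006)*1000,"tub",plane(t,(223.1,228.3),.042)*1000)
st=ctrl.get_state();print(R.from_rotvec(st["tool_rot"]).as_matrix().round(3))
```

```text
purple [ 427.6 -257.9   22.3]
red [440.6  -7.   14.6]
blue [ 616.6 -140.9    2.3]
  corner [array([ 519.5, -195.6,    5.3]), np.float64(2.7)]
  corner [array([711.4, -84.5,   8.2]), np.float64(5.0)]
  corner [array([ 652.7, -242.7,    3.3]), np.float64(5.0)]
  corner [array([576.5, -36.1,  10.3]), np.float64(3.6)]
yellow [615.2 183.5   3.4]
  corner [array([521.3, 239.6,   2.5]), np.float64(5.7)]
  corner [array([707.3, 125.4,  11.9]), np.float64(2.3)]
  corner [array([576.9,  80.6,   4.9]), np.float64(1.3)]
  corner [array([653.9, 286.5,   9.9]), np.float64(1.1)]
key [[384.91613427 276.86582542   6.        ]
 [483.18122083 262.88161189   6.        ]] tub [[417.80050801 142.11152981  42.        ]]
[[-0.943  0.334 -0.   ]
 [ 0.334  0.943 -0.   ]
 [-0.    -0.    -1.   ]]
```

View pics/side1.png

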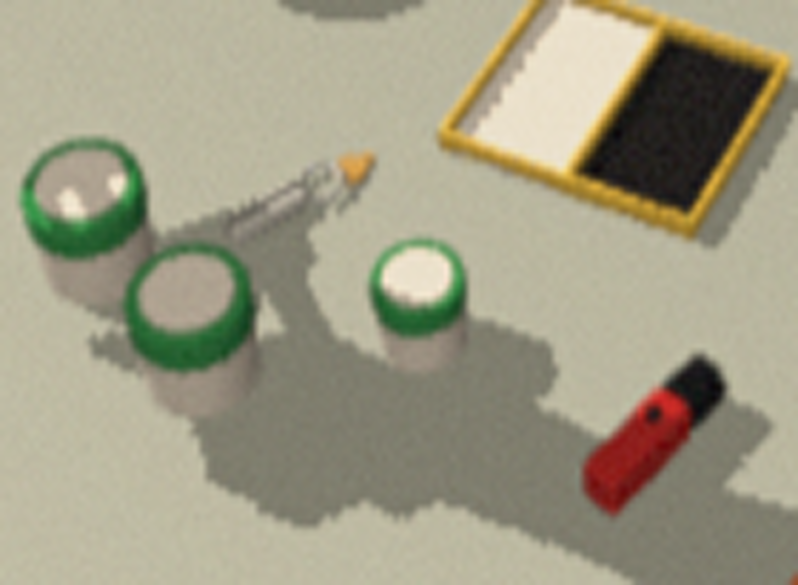

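The board is at z≈0 (tray rims about 10 mm up) and the target tub is the small one. Keyring first: I go above it and look with the wrist camera.

```bash
cat >> h.py <<'E'
def goal(x,y,z,phi):
    "mm, degrees of the tool y axis in the world: prints the row to reach it"
    s=ctrl.get_state();M=R.from_rotvec(s["tool_rot"]).as_matrix();p=M.T@(np.array([x,y,z])/1000-s["position"])
    f=np.degrees(np.arctan2(M[1,1],M[0,1]));w=(f-phi+90)%180-90
    print("goal",np.round(p,4),"wz",round(w,1),"| phi",round(f,1),"pos",s["position"].round(4),"tilt",np.round(M[:2,2],3),"q",s["joint_positions"].round(2),"t",round(s["time"],2))
E
python3 -m handwheel '[{"x":-0.297,"y":-0.255,"z":0.06,"wz":-11.4},{"x":-0.297,"y":-0.255,"z":0.06,"wz":-11.4},{"x":-0.297,"y":-0.255,"z":0.06,"wz":-11.4},{"x":-0.297,"y":-0.255,"z":0.06,"wz":-11.4},{"x":-0.297,"y":-0.255,"z":0.06,"wz":-11.4},{"x":-0.297,"y":-0.255,"z":0.06,"wz":-11.4},{"x":-0.297,"y":-0.255,"z":0.06,"wz":-11.4},{"x":-0.297,"y":-0.255,"z":0.06,"wz":-11.4},{"x":-0.297,"y":-0.255,"z":0.06,"wz":-11.4},{"x":-0.297,"y":-0.255,"z":0.06,"wz":-11.4}]' 0.05 20
python3 -m handwheel '[{},{}]'
python3 - <<'E'
from h import *
d=shot("wrist");import pickle;pickle.dump(d,open("w1.pkl","wb"))
cv2.imwrite("pics/w1.png",d["image"][:,:,::-1]);goal(412.3,273,3,81.9)
E
```

```text
goal [-0.2973 -0.2548  0.2195] wz -11.4 | phi 70.5 pos [0.2173 0.6126 0.2224] tilt [-0. -0.] q [-1.22  0.32 -0.07  1.45  0.02  1.37 -0.06] t 0.4invalid input at $[0]: expected keys x, y, z, wx, wy, wz
invalid input at $[0]: expected keys x, y, z, wx, wy, wz
```

View pics/w1.png

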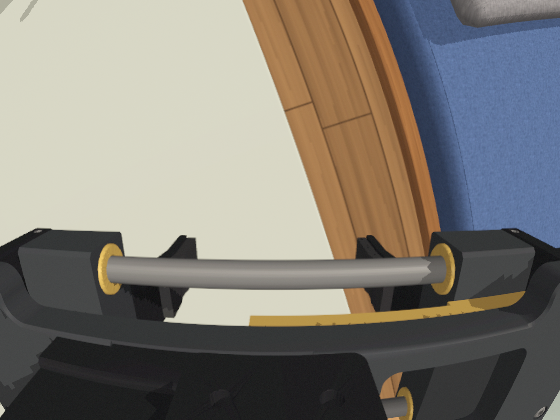

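The move was refused because every row needs all six keys. The picture only shows bare board, with the fingers at about v=250; the region under the TCP shows near the image centre.

```bash
python3 -m handwheel '[{"x":-0.297,"y":-0.255,"z":0.06,"wx":0,"wy":0,"wz":-11.4},{"x":-0.297,"y":-0.255,"z":0.06,"wx":0,"wy":0,"wz":-11.4},{"x":-0.297,"y":-0.255,"z":0.06,"wx":0,"wy":0,"wz":-11.4},{"x":-0.297,"y":-0.255,"z":0.06,"wx":0,"wy":0,"wz":-11.4},{"x":-0.297,"y":-0.255,"z":0.06,"wx":0,"wy":0,"wz":-11.4},{"x":-0.297,"y":-0.255,"z":0.06,"wx":0,"wy":0,"wz":-11.4},{"x":-0.297,"y":-0.255,"z":0.06,"wx":0,"wy":0,"wz":-11.4},{"x":-0.297,"y":-0.255,"z":0.06,"wx":0,"wy":0,"wz":-11.4},{"x":-0.297,"y":-0.255,"z":0.06,"wx":0,"wy":0,"wz":-11.4},{"x":-0.297,"y":-0.255,"z":0.06,"wx":0,"wy":0,"wz":-11.4}]' 0.05 20
python3 -m handwheel '[{"x":0,"y":0,"z":0,"wx":0,"wy":0,"wz":0},{"x":0,"y":0,"z":0,"wx":0,"wy":0,"wz":0}]'
python3 - <<'E'
from h import *
d=shot("wrist");import pickle;pickle.dump(d,open("w1.pkl","wb"))
cv2.imwrite("pics/w1b.png",d["image"][:,:,::-1]);goal(412.3,273,3,81.9)
E
```

```text
time: 1.23
position: [0.4144, 0.2675, 0.1622]
tool_rot: [0.232, 3.132, -0.003]
ft_force: [0.5, 0.3, -0.2]
grip_width: 0.576
grip_force: 0.0
time: 1.4
position: [0.4126, 0.2719, 0.1627]
tool_rot: [-0.228, -3.133, -0.001]
ft_force: [-0.2, -0.0, -0.0]
grip_width: 0.574
grip_force: 0.0
goal [-0.0005 -0.0006  0.1598] wz -0.1 | phi 81.8 pos [0.4118 0.2735 0.1628] tilt [0.    0.001] q [-0.8   0.03  0.16  1.91 -0.01  1.2   0.79] t 1.45
```

View pics/w1b.png

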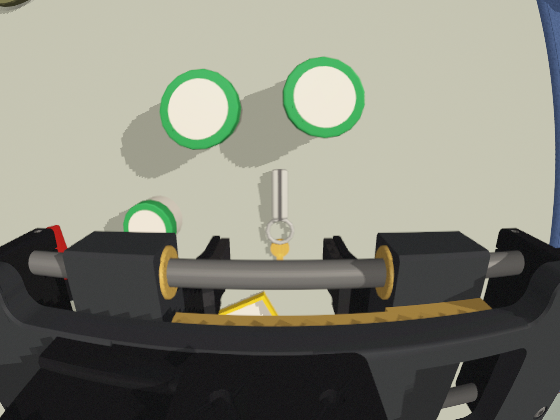

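The wrist view shows the fob from (280,170) to (280,218) and the ring at (279,231), clear of the big tubs at (200,109) and (324,97).

Run:
```python
from h import *
import pickle;d=pickle.load(open("w1.pkl","rb"))
g=d["image"].astype(int)
hsv=cv2.cvtColor(np.ascontiguousarray(d["image"]),cv2.COLOR_RGB2HSV)
sub=hsv[165:222,262:298]; m=(sub[...,1]<25).astype(np.uint8)
ys,xs=np.nonzero(m);pts=np.c_[xs+262,ys+165].astype(float)
print(len(pts),rect(d,pts,.009))
w=plane(d,[(280,170),(280,218),(280,260)],.010)*1000;print(w.round(1))
t=shot("top")
print("height fob end",np.round(tri(d,(280,170),t,(168.4,243.3))[0]*1000,1))
```

```text
1478 (array([410.8, 275.5]), array([57.4, 34.6]), 172.5)
[[387.5 279.2  10. ]
 [435.6 272.3  10. ]
 [481.2 265.9  10. ]]
height fob end [386.6 278.4   3.7]
```

```bash
python3 -m handwheel '[{"x":-0.002,"y":0.001,"z":0.04,"wx":0,"wy":0,"wz":0},{"x":-0.002,"y":0.001,"z":0.08,"wx":0,"wy":0,"wz":0},{"x":-0.002,"y":0.001,"z":0.12,"wx":0,"wy":0,"wz":0},{"x":-0.002,"y":0.001,"z":0.145,"wx":0,"wy":0,"wz":0},{"x":-0.002,"y":0.001,"z":0.155,"wx":0,"wy":0,"wz":0},{"x":-0.002,"y":0.001,"z":0.159,"wx":0,"wy":0,"wz":0},{"x":-0.002,"y":0.001,"z":0.159,"wx":0,"wy":0,"wz":0},{"x":-0.002,"y":0.001,"z":0.159,"wx":0,"wy":0,"wz":0}]'
python3 -m handwheel '[{"x":0,"y":0,"z":0,"wx":0,"wy":0,"wz":0},{"x":0,"y":0,"z":0,"wx":0,"wy":0,"wz":0},{"x":0,"y":0,"z":0,"wx":0,"wy":0,"wz":0},{"x":0,"y":0,"z":0,"wx":0,"wy":0,"wz":0},{"x":0,"y":0,"z":0,"wx":0,"wy":0,"wz":0},{"x":0,"y":0,"z":0,"wx":0,"wy":0,"wz":0}]' 0 25
python3 -c "
from h import *
goal(412,273,60,81.9)"
```

```text
time: 2.17
position: [0.4151, 0.2753, 0.0052]
tool_rot: [0.221, 3.132, 0.003]
ft_force: [0.5, 0.2, 0.6]
grip_width: 0.576
grip_force: 0.0
time: 2.67
position: [0.4142, 0.2738, 0.0038]
tool_rot: [0.223, 3.133, 0.001]
ft_force: [-0.7, 1.0, -0.5]
grip_width: 0.203
grip_force: 0.5
goal [ 0.0021 -0.0011 -0.0562] wz -0.0 | phi 81.9 pos [0.4142 0.2738 0.0038] tilt [0. 0.] q [-0.78  0.23  0.16  2.06 -0.05  0.86  0.83] t 2.67
```

```bash
python3 -m handwheel '[{"x":0,"y":0,"z":0,"wx":0,"wy":0,"wz":0},{"x":0,"y":0,"z":-0.01,"wx":0,"wy":0,"wz":0},{"x":0,"y":0,"z":-0.03,"wx":0,"wy":0,"wz":0},{"x":0,"y":0,"z":-0.06,"wx":0,"wy":0,"wz":0},{"x":0,"y":0,"z":-0.06,"wx":0,"wy":0,"wz":0}]'
python3 -m handwheel '[{"x":-0.03,"y":-0.016,"z":0,"wx":0,"wy":0,"wz":-5},{"x":-0.06,"y":-0.032,"z":0,"wx":0,"wy":0,"wz":-10},{"x":-0.09,"y":-0.048,"z":0,"wx":0,"wy":0,"wz":-15},{"x":-0.12,"y":-0.064,"z":0,"wx":0,"wy":0,"wz":-20},{"x":-0.15,"y":-0.08,"z":0,"wx":0,"wy":0,"wz":-26.4},{"x":-0.18,"y":-0.096,"z":0,"wx":0,"wy":0,"wz":-26.4},{"x":-0.209,"y":-0.111,"z":0,"wx":0,"wy":0,"wz":-26.4},{"x":-0.209,"y":-0.111,"z":0,"wx":0,"wy":0,"wz":-26.4},{"x":-0.209,"y":-0.111,"z":0,"wx":0,"wy":0,"wz":-26.4}]'
python3 - <<'E'
from h import *
import pickle
d=shot("wrist");pickle.dump(d,open("w2.pkl","wb"));cv2.imwrite("pics/w2.png",d["image"][:,:,::-1])
goal(605.3,134.7,8,108.3)
for c in("yellow",):
    for n in("top",):
        e=shot(n);print([rect(e,b,.012) for b in blobs(e,c,40)])
E
```

```text
time: 3.08
position: [0.4173, 0.2759, 0.069]
tool_rot: [0.223, 3.127, 0.009]
ft_force: [0.1, 1.6, -0.5]
grip_width: 0.18
grip_force: 25.0
time: 3.83
position: [0.6065, 0.1318, 0.0636]
tool_rot: [-0.492, 3.103, -0.002]
ft_force: [0.1, 0.6, -0.2]
grip_width: 0.18
grip_force: 25.0
goal [-0.0004  0.0007  0.0554] wz -0.1 | phi 108.2 pos [0.6052 0.1339 0.0634] tilt [-0.001  0.   ] q [-0.46  0.38  0.25  1.71 -0.11  1.06  1.71] t 3.88
[(array([583.7,  98.1]), array([82.8, 43.9]), 155.0)]
```

View pics/w2.png

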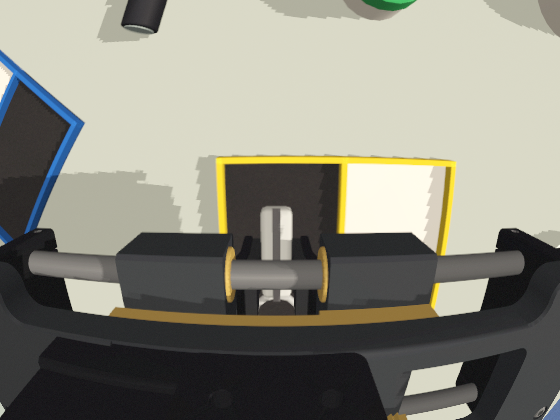

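The keyring is held and hangs straight over the black compartment. The near wall runs from (217,157) to (455,162), with the divider at u≈343. I check that against the estimate.

Run:
```python
from h import *
import pickle;d=pickle.load(open("w2.pkl","rb"))
print(plane(d,[(217,157),(455,162),(343,159)],.012).round(4))
print("fob end",plane(d,[(277,207)],.072).round(4), plane(d,[(262,208),(292,208)],.072).round(4))
b=blobs(d,"blue",40)[0]
print("blue near corner",plane(d,[(84,123)],.012).round(4))
```

```text
[[0.5727 0.0793 0.012 ]
 [0.52   0.2414 0.012 ]
 [0.5478 0.1596 0.012 ]]
fob end [[0.5787 0.1232 0.072 ]] [[0.5814 0.1163 0.072 ]
 [0.5769 0.1303 0.072 ]]
blue near corner [[ 0.5763 -0.0269  0.012 ]]
```

```bash
python3 -m handwheel '[{"x":-0.002,"y":0.002,"z":0.015,"wx":0,"wy":0,"wz":0},{"x":-0.002,"y":0.002,"z":0.03,"wx":0,"wy":0,"wz":0},{"x":-0.002,"y":0.002,"z":0.042,"wx":0,"wy":0,"wz":0},{"x":-0.002,"y":0.002,"z":0.05,"wx":0,"wy":0,"wz":0},{"x":-0.002,"y":0.002,"z":0.054,"wx":0,"wy":0,"wz":0},{"x":-0.002,"y":0.002,"z":0.056,"wx":0,"wy":0,"wz":0},{"x":-0.002,"y":0.002,"z":0.056,"wx":0,"wy":0,"wz":0},{"x":-0.002,"y":0.002,"z":0.056,"wx":0,"wy":0,"wz":0}]'
python3 -m handwheel '[{"x":0,"y":0,"z":0,"wx":0,"wy":0,"wz":0},{"x":0,"y":0,"z":0,"wx":0,"wy":0,"wz":0},{"x":0,"y":0,"z":0,"wx":0,"wy":0,"wz":0},{"x":0,"y":0,"z":-0.03,"wx":0,"wy":0,"wz":0},{"x":0,"y":0,"z":-0.07,"wx":0,"wy":0,"wz":0},{"x":0,"y":0,"z":-0.11,"wx":0,"wy":0,"wz":0},{"x":0,"y":0,"z":-0.15,"wx":0,"wy":0,"wz":0},{"x":0,"y":0,"z":-0.15,"wx":0,"wy":0,"wz":0}]' 0.032
python3 - <<'E'
from h import *
goal(449.8,-6.3,150,94);goal(418,142,150,60)
E
```

```text
time: 4.6
position: [0.607, 0.137, 0.0082]
tool_rot: [-0.499, 3.101, 0.0]
ft_force: [0.0, -0.5, -0.3]
grip_width: 0.181
grip_force: 25.0
time: 5.27
position: [0.6119, 0.1378, 0.1677]
tool_rot: [-0.496, 3.086, 0.004]
ft_force: [2.3, 0.5, 0.6]
grip_width: 0.368
grip_force: 0.0
goal [ 0.1993 -0.0861  0.0145] wz 14.3 | phi 108.3 pos [0.6119 0.1378 0.1677] tilt [0.015 0.005] q [-0.48  0.29  0.26  1.61 -0.08  1.23  1.69] t 5.27
goal [0.1831 0.0647 0.0148] wz 48.3 | phi 108.3 pos [0.6119 0.1378 0.1677] tilt [0.015 0.005] q [-0.48  0.29  0.26  1.61 -0.08  1.23  1.69] t 5.27
```

```bash
python3 -m handwheel '[{"x":0.035,"y":-0.015,"z":0,"wx":0,"wy":0,"wz":3},{"x":0.07,"y":-0.03,"z":0,"wx":0,"wy":0,"wz":6},{"x":0.105,"y":-0.045,"z":0,"wx":0,"wy":0,"wz":9},{"x":0.14,"y":-0.06,"z":0,"wx":0,"wy":0,"wz":12},{"x":0.17,"y":-0.075,"z":0,"wx":0,"wy":0,"wz":14.3},{"x":0.195,"y":-0.087,"z":0,"wx":0,"wy":0,"wz":14.3},{"x":0.195,"y":-0.087,"z":0,"wx":0,"wy":0,"wz":14.3},{"x":0.195,"y":-0.087,"z":0,"wx":0,"wy":0,"wz":14.3},{"x":0.195,"y":-0.087,"z":0,"wx":0,"wy":0,"wz":14.3}]' 0.05
python3 - <<'E'
from h import *
import pickle
d=shot("wrist");pickle.dump(d,open("w3.pkl","wb"));cv2.imwrite("pics/w3.png",d["image"][:,:,::-1])
goal(449.8,-6.3,5,94)
for b in blobs(d,"red",200): print(b.mean(0),rect(d,b,.026))
for b in blobs(d,"green",200): print(b.mean(0),rect(d,b,.042))
t=shot("top")
print([rect(t,b,.02) for b in blobs(t,"red",40)],[rect(t,b,.012) for b in blobs(t,"yellow",40)])
hsv=cv2.cvtColor(np.ascontiguousarray(t["image"]),cv2.COLOR_RGB2HSV)
E
```

```text
time: 6.02
position: [0.4494, -0.0064, 0.1581]
tool_rot: [-0.109, 3.138, 0.001]
ft_force: [1.0, 0.4, 0.2]
grip_width: 0.574
grip_force: 0.0
goal [-1.000e-04 -3.000e-04  1.529e-01] wz 0.0 | phi 94.0 pos [ 0.4495 -0.0061  0.1579] tilt [0.001 0.   ] q [-0.41 -0.08  0.35  2.02  0.03  1.19  1.57] t 6.07
[276.17514124 189.69491525] (array([439.8,  -7.3]), array([65.3, 22.4]), 4.5)
[127.41538462  57.58461538] (array([ 316.7, -160.4]), array([72.9, 25.5]), 46.4)
[506.92896175  95.68852459] (array([317.3, 221.4]), array([84.2, 70.8]), 100.1)
[432.67549669 183.70198675] (array([418.9, 140.2]), array([57.8, 51.7]), 79.0)
[554.23893805 120.73451327] (array([329.3, 296.5]), array([62.7, 25.8]), 7.5)
[(array([ 426.9, -375.8]), array([66.1, 29.1]), 18.9), (array([ 313.2, -163.9]), array([66.9, 23.8]), 46.5)] [(array([613. , 182.5]), array([173. , 145.2]), 108.3)]
```

View pics/w3.png

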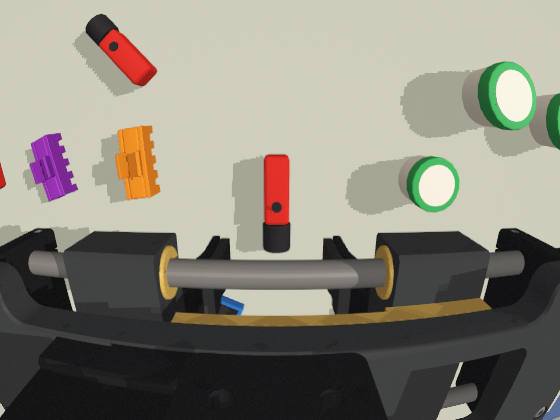

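The torch body runs from (276,155) to the head at (276,250), centred under the gripper. I descend and grip.

```bash
python3 -m handwheel '[{"x":0,"y":0,"z":0.04,"wx":0,"wy":0,"wz":0},{"x":0,"y":0,"z":0.08,"wx":0,"wy":0,"wz":0},{"x":0,"y":0,"z":0.12,"wx":0,"wy":0,"wz":0},{"x":0,"y":0,"z":0.14,"wx":0,"wy":0,"wz":0},{"x":0,"y":0,"z":0.15,"wx":0,"wy":0,"wz":0},{"x":0,"y":0,"z":0.152,"wx":0,"wy":0,"wz":0},{"x":0,"y":0,"z":0.152,"wx":0,"wy":0,"wz":0}]'
python3 -m handwheel '[{"x":0,"y":0,"z":0,"wx":0,"wy":0,"wz":0},{"x":0,"y":0,"z":0,"wx":0,"wy":0,"wz":0},{"x":0,"y":0,"z":0,"wx":0,"wy":0,"wz":0},{"x":0,"y":0,"z":0,"wx":0,"wy":0,"wz":0},{"x":0,"y":0,"z":0,"wx":0,"wy":0,"wz":0},{"x":0,"y":0,"z":-0.01,"wx":0,"wy":0,"wz":0},{"x":0,"y":0,"z":-0.04,"wx":0,"wy":0,"wz":0},{"x":0,"y":0,"z":-0.07,"wx":0,"wy":0,"wz":0},{"x":0,"y":0,"z":-0.08,"wx":0,"wy":0,"wz":0},{"x":0,"y":0,"z":-0.08,"wx":0,"wy":0,"wz":0}]' 0 25
python3 -c "
from h import *
goal(595.5,220.7,80,108.3)"
```

```text
time: 6.7
position: [0.4494, -0.0066, 0.0056]
tool_rot: [0.11, -3.14, 0.001]
ft_force: [0.1, -0.1, 0.5]
grip_width: 0.579
grip_force: 0.0
time: 7.53
position: [0.4513, -0.0067, 0.0889]
tool_rot: [-0.109, 3.133, 0.002]
ft_force: [0.2, -0.9, -0.7]
grip_width: 0.277
grip_force: 25.0
goal [-0.1596  0.2168  0.0102] wz -14.3 | phi 94.0 pos [ 0.4513 -0.0067  0.0889] tilt [0.007 0.002] q [-0.41 -0.    0.37  2.1  -0.    1.03  1.6 ] t 7.53
```

```bash
python3 -m handwheel '[{"x":-0.023,"y":0.031,"z":0,"wx":0,"wy":0,"wz":-2},{"x":-0.046,"y":0.062,"z":0,"wx":0,"wy":0,"wz":-4},{"x":-0.069,"y":0.093,"z":0,"wx":0,"wy":0,"wz":-6},{"x":-0.092,"y":0.124,"z":0,"wx":0,"wy":0,"wz":-9},{"x":-0.115,"y":0.155,"z":0,"wx":0,"wy":0,"wz":-12},{"x":-0.138,"y":0.186,"z":0,"wx":0,"wy":0,"wz":-14.2},{"x":-0.161,"y":0.217,"z":0,"wx":0,"wy":0,"wz":-14.2},{"x":-0.161,"y":0.217,"z":0,"wx":0,"wy":0,"wz":-14.2},{"x":-0.161,"y":0.217,"z":0,"wx":0,"wy":0,"wz":-14.2},{"x":-0.161,"y":0.217,"z":0,"wx":0,"wy":0,"wz":-14.2}]'
python3 - <<'E'
from h import *
d=shot("wrist");goal(595.5,220.7,9.5,108.3)
for b in blobs(d,"red",200): print(b.mean(0),rect(d,b,.105))
E
```

```text
time: 8.37
position: [0.5931, 0.2196, 0.0837]
tool_rot: [0.496, -3.099, 0.003]
ft_force: [-0.5, -1.0, -0.7]
grip_width: 0.273
grip_force: 25.0
goal [-0.0029  0.0012  0.0747] wz -0.2 | phi 108.1 pos [0.5933 0.2188 0.0842] tilt [-0.002 -0.002] q [-0.57  0.39  0.22  1.66 -0.09  1.11  1.56] t 8.42
[275.87654321 220.97942387] (array([568.6, 211.4]), array([37.5, 23.4]), 18.2)
[275.81300813 299.96747967] (array([608. , 224.4]), array([23. , 12.3]), 108.3)
```

```bash
python3 -m handwheel '[{"x":-0.003,"y":0.001,"z":0.02,"wx":0,"wy":0,"wz":0},{"x":-0.003,"y":0.001,"z":0.04,"wx":0,"wy":0,"wz":0},{"x":-0.003,"y":0.001,"z":0.055,"wx":0,"wy":0,"wz":0},{"x":-0.003,"y":0.001,"z":0.066,"wx":0,"wy":0,"wz":0},{"x":-0.003,"y":0.001,"z":0.072,"wx":0,"wy":0,"wz":0},{"x":-0.003,"y":0.001,"z":0.075,"wx":0,"wy":0,"wz":0},{"x":-0.003,"y":0.001,"z":0.075,"wx":0,"wy":0,"wz":0},{"x":-0.003,"y":0.001,"z":0.075,"wx":0,"wy":0,"wz":0}]'
python3 -m handwheel '[{"x":0,"y":0,"z":0,"wx":0,"wy":0,"wz":0},{"x":0,"y":0,"z":0,"wx":0,"wy":0,"wz":0},{"x":0,"y":0,"z":0,"wx":0,"wy":0,"wz":0},{"x":0,"y":0,"z":-0.03,"wx":0,"wy":0,"wz":0},{"x":0,"y":0,"z":-0.07,"wx":0,"wy":0,"wz":0},{"x":0,"y":0,"z":-0.11,"wx":0,"wy":0,"wz":0},{"x":0,"y":0,"z":-0.15,"wx":0,"wy":0,"wz":0},{"x":0,"y":0,"z":-0.15,"wx":0,"wy":0,"wz":0},{"x":0,"y":0,"z":-0.15,"wx":0,"wy":0,"wz":0}]' 0.038
python3 -c "
from h import *
goal(418,141.3,155,70)"
```

```text
time: 9.08
position: [0.5974, 0.2225, 0.0114]
tool_rot: [-0.495, 3.101, 0.001]
ft_force: [0.1, 0.1, -0.4]
grip_width: 0.276
grip_force: 25.0
time: 9.83
position: [0.599, 0.2234, 0.1647]
tool_rot: [-0.495, 3.095, 0.003]
ft_force: [-0.1, 0.4, 0.1]
grip_width: 0.438
grip_force: 0.0
goal [ 0.1976 -0.0216  0.0082] wz 38.2 | phi 108.2 pos [0.599  0.2234 0.1647] tilt [0.007 0.003] q [-0.58  0.32  0.23  1.57 -0.08  1.25  1.55] t 9.83
```

```bash
python3 -m handwheel '[{"x":0.03,"y":-0.004,"z":0,"wx":0,"wy":0,"wz":6},{"x":0.06,"y":-0.008,"z":0,"wx":0,"wy":0,"wz":12},{"x":0.09,"y":-0.012,"z":0,"wx":0,"wy":0,"wz":18},{"x":0.12,"y":-0.015,"z":0,"wx":0,"wy":0,"wz":24},{"x":0.15,"y":-0.018,"z":0,"wx":0,"wy":0,"wz":30},{"x":0.175,"y":-0.02,"z":0,"wx":0,"wy":0,"wz":36},{"x":0.196,"y":-0.022,"z":0,"wx":0,"wy":0,"wz":38.2},{"x":0.196,"y":-0.022,"z":0,"wx":0,"wy":0,"wz":38.2},{"x":0.196,"y":-0.022,"z":0,"wx":0,"wy":0,"wz":38.2},{"x":0.196,"y":-0.022,"z":0,"wx":0,"wy":0,"wz":38.2}]' 0.08
python3 - <<'E'
from h import *
import pickle
d=shot("wrist");pickle.dump(d,open("w4.pkl","wb"));cv2.imwrite("pics/w4.png",d["image"][:,:,::-1])
t=shot("top");cv2.imwrite("pics/t4.png",t["image"][:,:,::-1])
for b in blobs(d,"green",200):
    c,r=cv2.minEnclosingCircle(plane(d,b,.042)[:,:2].astype(np.float32)*1000);print(b.mean(0),np.round(c,1),round(r,1))
goal(418,141.3,16,70)
E
```

```text
time: 10.67
position: [0.4176, 0.1408, 0.1601]
tool_rot: [-0.545, -3.094, 0.0]
ft_force: [-0.5, 1.0, -0.6]
grip_width: 0.914
grip_force: 0.0
[322.94323144  68.23144105] [318.  219.5] 36.8
[430.19704433  47.07881773] [324.7 327.5] 40.1
[280.12048193 203.35542169] [418.3 143.6] 27.1
goal [0.0002 0.0005 0.1443] wz -0.0 | phi 70.0 pos [0.418  0.1408 0.1603] tilt [-0. -0.] q [-0.66 -0.09  0.26  2.03  0.03  1.2   0.81] t 10.77
```

View pics/w4.png

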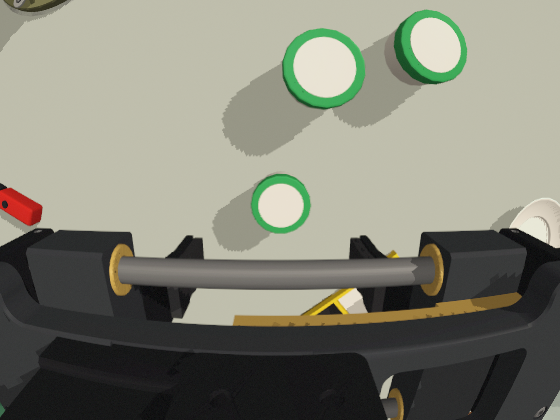

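The small tub is at (281,204), lid radius 27 mm as specified, and clear between the fingers.

```bash
python3 -m handwheel '[{"x":0.001,"y":0.002,"z":0.04,"wx":0,"wy":0,"wz":0},{"x":0.001,"y":0.002,"z":0.08,"wx":0,"wy":0,"wz":0},{"x":0.001,"y":0.002,"z":0.115,"wx":0,"wy":0,"wz":0},{"x":0.001,"y":0.002,"z":0.135,"wx":0,"wy":0,"wz":0},{"x":0.001,"y":0.002,"z":0.145,"wx":0,"wy":0,"wz":0},{"x":0.001,"y":0.002,"z":0.145,"wx":0,"wy":0,"wz":0},{"x":0.001,"y":0.002,"z":0.145,"wx":0,"wy":0,"wz":0}]'
python3 -m handwheel '[{"x":0,"y":0,"z":0,"wx":0,"wy":0,"wz":0},{"x":0,"y":0,"z":0,"wx":0,"wy":0,"wz":0},{"x":0,"y":0,"z":0,"wx":0,"wy":0,"wz":0},{"x":0,"y":0,"z":0,"wx":0,"wy":0,"wz":0},{"x":0,"y":0,"z":0,"wx":0,"wy":0,"wz":0},{"x":0,"y":0,"z":0,"wx":0,"wy":0,"wz":0},{"x":0,"y":0,"z":-0.02,"wx":0,"wy":0,"wz":0},{"x":0,"y":0,"z":-0.05,"wx":0,"wy":0,"wz":0},{"x":0,"y":0,"z":-0.07,"wx":0,"wy":0,"wz":0},{"x":0,"y":0,"z":-0.07,"wx":0,"wy":0,"wz":0}]' 0 25
python3 -c "
from h import *
goal(628.2,-99.5,85,70)"
```

```text
time: 11.35
position: [0.4179, 0.1429, 0.0158]
tool_rot: [0.546, 3.094, -0.001]
ft_force: [0.6, -0.1, 0.0]
grip_width: 0.92
grip_force: 0.0
time: 12.18
position: [0.42, 0.1439, 0.0895]
tool_rot: [0.545, 3.088, 0.007]
ft_force: [0.6, -0.0, -1.4]
grip_width: 0.611
grip_force: 25.0
goal [-0.279  -0.1574  0.005 ] wz -0.0 | phi 70.0 pos [0.42   0.1439 0.0895] tilt [0.007 0.004] q [-0.66 -0.01  0.27  2.11  0.    1.03  0.83] t 12.18
```

View pics/t4.png

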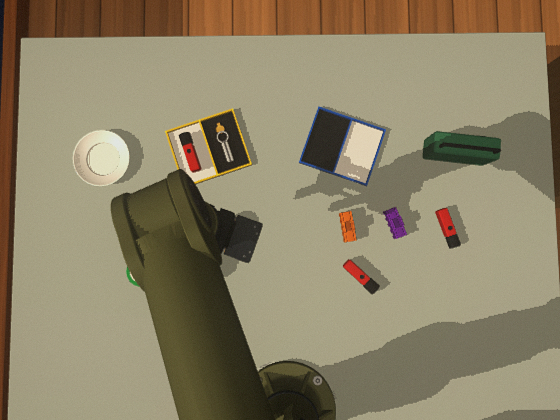

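The yellow kit sits well: torch at (190,152) in white and keyring at (223,142) in black. The tub is held at 53 mm, so I carry it over.

```bash
python3 -m handwheel '[{"x":-0.032,"y":-0.018,"z":0,"wx":0,"wy":0,"wz":0},{"x":-0.068,"y":-0.038,"z":0,"wx":0,"wy":0,"wz":0},{"x":-0.104,"y":-0.058,"z":0,"wx":0,"wy":0,"wz":0},{"x":-0.14,"y":-0.078,"z":0,"wx":0,"wy":0,"wz":0},{"x":-0.176,"y":-0.098,"z":0,"wx":0,"wy":0,"wz":0},{"x":-0.212,"y":-0.118,"z":0,"wx":0,"wy":0,"wz":0},{"x":-0.248,"y":-0.138,"z":0,"wx":0,"wy":0,"wz":0},{"x":-0.28,"y":-0.156,"z":0,"wx":0,"wy":0,"wz":0},{"x":-0.28,"y":-0.156,"z":0,"wx":0,"wy":0,"wz":0},{"x":-0.28,"y":-0.156,"z":0,"wx":0,"wy":0,"wz":0}]'
python3 -m handwheel '[{"x":0,"y":0,"z":0,"wx":0,"wy":0,"wz":0},{"x":0,"y":0,"z":0,"wx":0,"wy":0,"wz":0}]'
python3 - <<'E'
from h import *
d=shot("wrist");cv2.imwrite("pics/w5.png",d["image"][:,:,::-1])
import pickle;pickle.dump(d,open("w5.pkl","wb"));goal(628.2,-99.5,19.5,70.2)
E
```

```text
time: 13.02
position: [0.6264, -0.1028, 0.0837]
tool_rot: [-0.552, -3.09, 0.004]
ft_force: [-0.3, 0.9, -1.0]
grip_width: 0.612
grip_force: 25.0
time: 13.18
position: [0.6259, -0.0979, 0.0847]
tool_rot: [-0.543, -3.092, -0.001]
ft_force: [0.2, -0.1, -1.2]
grip_width: 0.616
grip_force: 25.0
goal [-0.0026 -0.001   0.0656] wz -0.1 | phi 70.1 pos [ 0.6261 -0.0977  0.0851] tilt [-0.001  0.001] q [-0.27  0.41  0.48  1.67 -0.21  1.11  1.49] t 13.23
```

View pics/w5.png

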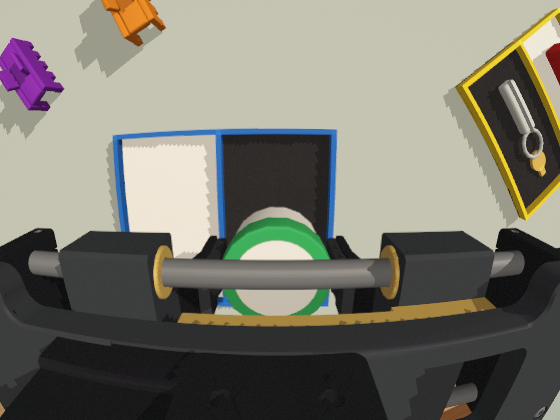

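The tub hangs upright over the black compartment. The near wall's corners are at (113,135) and (337,130).

```bash
python3 - <<'E'
from h import *
import pickle;d=pickle.load(open("w5.pkl","rb"))
print(plane(d,[(113,135),(337,130),(219,131)],.012).round(4))
E
python3 -m handwheel '[{"x":-0.003,"y":-0.001,"z":0.015,"wx":0,"wy":0,"wz":0},{"x":-0.003,"y":-0.001,"z":0.03,"wx":0,"wy":0,"wz":0},{"x":-0.003,"y":-0.001,"z":0.04,"wx":0,"wy":0,"wz":0},{"x":-0.003,"y":-0.001,"z":0.04,"wx":0,"wy":0,"wz":0}]'
```

```text
[[ 0.5194 -0.1954  0.012 ]
 [ 0.5784 -0.0341  0.012 ]
 [ 0.5501 -0.1148  0.012 ]]
time: 13.57
position: [0.6269, -0.1004, 0.0423]
tool_rot: [-0.544, -3.089, 0.0]
ft_force: [-0.4, 0.8, -1.3]
grip_width: 0.613
grip_force: 25.0
```

```bash
python3 -m handwheel '[{"x":-0.001,"y":0,"z":0.01,"wx":0,"wy":0,"wz":0},{"x":-0.001,"y":0,"z":0.018,"wx":0,"wy":0,"wz":0},{"x":-0.001,"y":0,"z":0.023,"wx":0,"wy":0,"wz":0},{"x":-0.001,"y":0,"z":0.025,"wx":0,"wy":0,"wz":0},{"x":-0.001,"y":0,"z":0.025,"wx":0,"wy":0,"wz":0},{"x":-0.001,"y":0,"z":0.025,"wx":0,"wy":0,"wz":0}]'
python3 -m handwheel '[{"x":0,"y":0,"z":0,"wx":0,"wy":0,"wz":0},{"x":0,"y":0,"z":0,"wx":0,"wy":0,"wz":0},{"x":0,"y":0,"z":0,"wx":0,"wy":0,"wz":0},{"x":0,"y":0,"z":-0.02,"wx":0,"wy":0,"wz":0},{"x":0,"y":0,"z":-0.05,"wx":0,"wy":0,"wz":0},{"x":0,"y":0,"z":-0.09,"wx":0,"wy":0,"wz":0},{"x":0,"y":0,"z":-0.13,"wx":0,"wy":0,"wz":0},{"x":0,"y":0,"z":-0.14,"wx":0,"wy":0,"wz":0},{"x":0,"y":0,"z":-0.14,"wx":0,"wy":0,"wz":0}]' 0.066
python3 -c "
from h import *
goal(427,-258,155,110)"
```

```text
time: 14.07
position: [0.6305, -0.1021, 0.0207]
tool_rot: [0.546, 3.093, 0.0]
ft_force: [-0.7, -0.4, -2.0]
grip_width: 0.61
grip_force: 25.0
time: 14.82
position: [0.6332, -0.1028, 0.1659]
tool_rot: [0.545, 3.085, 0.002]
ft_force: [-0.6, -0.6, 0.7]
grip_width: 0.758
grip_force: 0.0
goal [ 0.1407 -0.2165  0.009 ] wz -40.0 | phi 70.0 pos [ 0.6332 -0.1028  0.1659] tilt [ 0.009 -0.   ] q [-0.28  0.35  0.5   1.57 -0.18  1.25  1.47] t 14.82
```

```bash
python3 -m handwheel '[{"x":0.018,"y":-0.029,"z":0,"wx":0,"wy":0,"wz":-6},{"x":0.036,"y":-0.058,"z":0,"wx":0,"wy":0,"wz":-12},{"x":0.056,"y":-0.088,"z":0,"wx":0,"wy":0,"wz":-18},{"x":0.076,"y":-0.12,"z":0,"wx":0,"wy":0,"wz":-24},{"x":0.096,"y":-0.152,"z":0,"wx":0,"wy":0,"wz":-30},{"x":0.117,"y":-0.185,"z":0,"wx":0,"wy":0,"wz":-36},{"x":0.137,"y":-0.216,"z":0,"wx":0,"wy":0,"wz":-40},{"x":0.137,"y":-0.216,"z":0,"wx":0,"wy":0,"wz":-40},{"x":0.137,"y":-0.216,"z":0,"wx":0,"wy":0,"wz":-40},{"x":0.137,"y":-0.216,"z":0,"wx":0,"wy":0,"wz":-40}]' 0.05
python3 - <<'E'
from h import *
d=shot("wrist");cv2.imwrite("pics/w6.png",d["image"][:,:,::-1])
import pickle;pickle.dump(d,open("w6.pkl","wb"));goal(427,-258,6,110)
for c in("purple","orange"):
    for b in blobs(d,c,300): print(c,b.mean(0),[rect(d,b,z) for z in(0.01,.028)])
E
```

```text
time: 15.65
position: [0.4276, -0.2573, 0.1599]
tool_rot: [-0.544, 3.094, 0.002]
ft_force: [0.6, -0.3, 0.2]
grip_width: 0.572
grip_force: 0.0
goal [ 0.0014 -0.0008  0.154 ] wz 0.0 | phi 110.0 pos [ 0.4281 -0.2569  0.16  ] tilt [-0.     0.001] q [-0.06  0.03  0.56  1.92 -0.02  1.2   2.43] t 15.7
purple [274.44554455 198.82178218] [(array([ 431.4, -257.8]), array([75.3, 27.3]), 20.5), (array([ 427.5, -259.2]), array([71. , 25.8]), 20.5)]
orange [378.25125628 225.08040201] [(array([ 421.1, -141.4]), array([72.9, 42.9]), 9.2), (array([ 417.8, -149.5]), array([68.7, 40.5]), 9.2)]
orange [ 4.64  23.328] [(array([ 324.5, -655. ]), array([82.1, 34.4]), 29.5), (array([ 326.7, -633.5]), array([77.4, 32.4]), 29.5)]
```

View pics/w6.png

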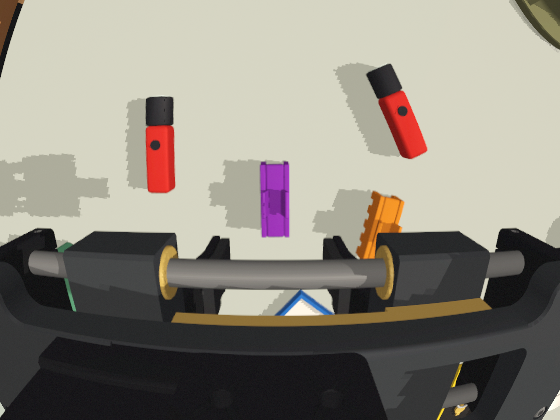

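The purple clip lies straight between the fingers at (275,199), yaw 20.5°, with the orange clip clear at (381,225).

```bash
python3 -m handwheel '[{"x":0.001,"y":-0.002,"z":0.04,"wx":0,"wy":0,"wz":0},{"x":0.001,"y":-0.002,"z":0.08,"wx":0,"wy":0,"wz":0},{"x":0.001,"y":-0.002,"z":0.12,"wx":0,"wy":0,"wz":0},{"x":0.001,"y":-0.002,"z":0.143,"wx":0,"wy":0,"wz":0},{"x":0.001,"y":-0.002,"z":0.153,"wx":0,"wy":0,"wz":0},{"x":0.001,"y":-0.002,"z":0.154,"wx":0,"wy":0,"wz":0},{"x":0.001,"y":-0.002,"z":0.154,"wx":0,"wy":0,"wz":0}]'
python3 -m handwheel '[{"x":0,"y":0,"z":0,"wx":0,"wy":0,"wz":0},{"x":0,"y":0,"z":0,"wx":0,"wy":0,"wz":0},{"x":0,"y":0,"z":0,"wx":0,"wy":0,"wz":0},{"x":0,"y":0,"z":0,"wx":0,"wy":0,"wz":0},{"x":0,"y":0,"z":0,"wx":0,"wy":0,"wz":0},{"x":0,"y":0,"z":-0.01,"wx":0,"wy":0,"wz":0},{"x":0,"y":0,"z":-0.04,"wx":0,"wy":0,"wz":0},{"x":0,"y":0,"z":-0.07,"wx":0,"wy":0,"wz":0},{"x":0,"y":0,"z":-0.08,"wx":0,"wy":0,"wz":0},{"x":0,"y":0,"z":-0.08,"wx":0,"wy":0,"wz":0}]' 0 15
python3 -c "
from h import *
goal(601,-178.8,86,69.7)"
```

```text
time: 16.28
position: [0.4282, -0.2599, 0.0067]
tool_rot: [0.547, -3.093, 0.0]
ft_force: [0.1, 0.0, -0.0]
grip_width: 0.571
grip_force: 0.0
time: 17.12
position: [0.4296, -0.2614, 0.09]
tool_rot: [-0.544, 3.088, -0.004]
ft_force: [1.5, -0.4, 0.1]
grip_width: 0.308
grip_force: 15.0
goal [-0.1893  0.0191  0.0049] wz 40.3 | phi 110.0 pos [ 0.4296 -0.2614  0.09  ] tilt [ 0.006 -0.002] q [-0.04  0.12  0.57  1.99 -0.08  1.04  2.49] t 17.12
```

```bash
python3 -m handwheel '[{"x":-0.024,"y":0.002,"z":0,"wx":0,"wy":0,"wz":6},{"x":-0.05,"y":0.005,"z":0,"wx":0,"wy":0,"wz":12},{"x":-0.077,"y":0.008,"z":0,"wx":0,"wy":0,"wz":18},{"x":-0.105,"y":0.011,"z":0,"wx":0,"wy":0,"wz":24},{"x":-0.135,"y":0.014,"z":0,"wx":0,"wy":0,"wz":30},{"x":-0.165,"y":0.016,"z":0,"wx":0,"wy":0,"wz":36},{"x":-0.191,"y":0.018,"z":0,"wx":0,"wy":0,"wz":40.3},{"x":-0.191,"y":0.018,"z":0,"wx":0,"wy":0,"wz":40.3},{"x":-0.191,"y":0.018,"z":0,"wx":0,"wy":0,"wz":40.3},{"x":-0.191,"y":0.018,"z":0,"wx":0,"wy":0,"wz":40.3}]'
python3 - <<'E'
from h import *
d=shot("wrist");cv2.imwrite("pics/w7.png",d["image"][:,:,::-1])
goal(601,-178.8,9.5,69.7)
for b in blobs(d,"purple",200): print(b.mean(0),rect(d,b,.105))
E
```

```text
time: 17.95
position: [0.5991, -0.1785, 0.0851]
tool_rot: [-0.553, -3.089, 0.001]
ft_force: [-0.0, -0.8, -0.3]
grip_width: 0.305
grip_force: 15.0
goal [-0.002   0.0011  0.076 ] wz -0.1 | phi 69.6 pos [ 0.5989 -0.1791  0.0855] tilt [-0.002 -0.   ] q [-0.21  0.41  0.56  1.69 -0.24  1.11  1.64] t 18.0
[275.81640625 225.6796875 ] (array([ 577.9, -171.1]), array([32.5, 27.5]), 159.8)
[276.         301.52597403] (array([ 615.6, -185.2]), array([27.8, 14.8]), 68.6)
```

View pics/w7.png

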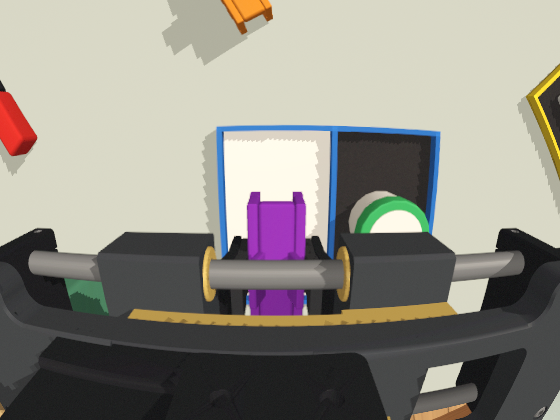

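The clip hangs straight over the white compartment at (276,226), with the tub clear to its right. I lower and release.

```bash
python3 -m handwheel '[{"x":-0.002,"y":0.001,"z":0.02,"wx":0,"wy":0,"wz":0},{"x":-0.002,"y":0.001,"z":0.04,"wx":0,"wy":0,"wz":0},{"x":-0.002,"y":0.001,"z":0.055,"wx":0,"wy":0,"wz":0},{"x":-0.002,"y":0.001,"z":0.066,"wx":0,"wy":0,"wz":0},{"x":-0.002,"y":0.001,"z":0.073,"wx":0,"wy":0,"wz":0},{"x":-0.002,"y":0.001,"z":0.0755,"wx":0,"wy":0,"wz":0},{"x":-0.002,"y":0.001,"z":0.0755,"wx":0,"wy":0,"wz":0},{"x":-0.002,"y":0.001,"z":0.0755,"wx":0,"wy":0,"wz":0}]'
python3 -m handwheel '[{"x":0,"y":0,"z":0,"wx":0,"wy":0,"wz":0},{"x":0,"y":0,"z":0,"wx":0,"wy":0,"wz":0},{"x":0,"y":0,"z":0,"wx":0,"wy":0,"wz":0},{"x":0,"y":0,"z":-0.03,"wx":0,"wy":0,"wz":0},{"x":0,"y":0,"z":-0.07,"wx":0,"wy":0,"wz":0},{"x":0,"y":0,"z":-0.11,"wx":0,"wy":0,"wz":0},{"x":0,"y":0,"z":-0.15,"wx":0,"wy":0,"wz":0},{"x":0,"y":0,"z":-0.15,"wx":0,"wy":0,"wz":0},{"x":0,"y":0,"z":-0.15,"wx":0,"wy":0,"wz":0}]' 0.04
python3 -m handwheel '[{"x":0.04,"y":0,"z":0,"wx":0,"wy":0,"wz":0},{"x":0.08,"y":0,"z":0,"wx":0,"wy":0,"wz":0},{"x":0.12,"y":0,"z":0,"wx":0,"wy":0,"wz":0},{"x":0.15,"y":0,"z":0,"wx":0,"wy":0,"wz":0},{"x":0.15,"y":0,"z":0,"wx":0,"wy":0,"wz":0}]'
python3 - <<'E'
from h import *
s=shot("side");t=shot("top")
cv2.imwrite("pics/fin.png",np.hstack([t["image"][80:260,100:420],s["image"][120:300,150:430]])[:,:,::-1])
for n,d in(("top",t),("side",s)):
    for c,z in(("purple",.025),("red",.022),("green",.037),("orange",.02),("blue",.012),("yellow",.012)):
        print(n,c,[rect(d,b,z) for b in blobs(d,c,80)[:4]])
E
```

```text
time: 18.67
position: [0.6034, -0.1783, 0.0118]
tool_rot: [0.555, 3.091, 0.0]
ft_force: [-0.7, -0.5, 0.6]
grip_width: 0.309
grip_force: 15.0
time: 19.42
position: [0.6049, -0.1785, 0.1646]
tool_rot: [0.553, 3.086, 0.001]
ft_force: [-0.3, 0.6, -1.5]
grip_width: 0.459
grip_force: 0.0
time: 19.83
position: [0.456, -0.1231, 0.1586]
tool_rot: [-0.55, -3.086, -0.005]
ft_force: [-0.4, 0.4, -0.8]
grip_width: 0.46
grip_force: 0.0
top purple []
top red [(array([ 426.7, -375. ]), array([66.2, 29.1]), 18.8), (array([588.1, 220.4]), array([68.4, 23.1]), 18.4)]
top green [(array([ 605.2, -413.5]), array([175. ,  53.2]), 82.9), (array([318., 222.]), array([66.3, 65.9]), 90.1), (array([323.8, 330.6]), array([66., 64.]), 0.6), (array([ 632.1, -102.7]), array([51.5, 49.9]), 89.3)]
top orange [(array([893.3, -27.1]), array([1290.6,  157.7]), 89.3), (array([486.2, 658.9]), array([988.7,  42.4]), 0.0), (array([ 390.9, -636.5]), array([165.8,   7. ]), 176.7)]
top blue [(array([ 613.8, -138.5]), array([170.6, 144.3]), 70.0)]
top yellow [(array([612.9, 182.5]), array([172.9, 145.1]), 108.3)]
side purple [(array([ 603.4, -176.9]), array([78.4, 52.2]), 159.6)]
side red [(array([ 430. , -378.5]), array([64.6, 22.4]), 18.7), (array([ 314.1, -165.5]), array([64.4, 21.9]), 44.1), (array([588.8, 218. ]), array([84.3, 30.4]), 19.0)]
side green [(array([ 606.3, -404.3]), array([165.7, 101.7]), 82.9), (array([320.5, 223.8]), array([74.7, 66.6]), 51.2)]
side orange [(array([1125.6, -160. ]), array([910.2,  80.3]), 90.2), (array([1225. , 1424.9]), array([606.2,  60.3]), 57.1), (array([ 419.4, -146.6]), array([81.1, 38.5]), 10.6), (array([1321.6,  827. ]), array([218.4,  63.1]), 43.5)]
side blue [(array([ 613.2, -142.2]), array([174.1, 145.9]), 70.2)]
side yellow [(array([612.9, 174.3]), array([184.5, 150.7]), 108.7)]
```

View pics/fin.png

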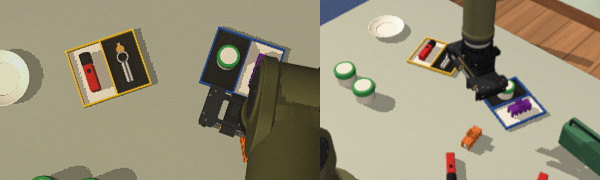

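The final views show the tub upright in blue/black, the clip in blue/white along the compartment, and the torch and keyring centred in yellow. All are within about 4 mm of target. The orange clip, radio and saucer are unmoved, and the gripper is clear.

```bash
python3 -m handwheel '[{"x":0,"y":0,"z":0,"wx":0,"wy":0,"wz":0},{"x":0,"y":0,"z":0,"wx":0,"wy":0,"wz":0},{"x":0,"y":0,"z":0,"wx":0,"wy":0,"wz":0},{"x":0,"y":0,"z":0,"wx":0,"wy":0,"wz":0}]' && python3 -c "
from bench import ctrl
print(ctrl.close_job())"
```

```text
time: 20.27
position: [0.4628, -0.1262, 0.1608]
tool_rot: [-0.555, -3.092, 0.002]
ft_force: [0.1, 0.9, -0.5]
grip_width: 0.457
grip_force: 0.0
the job is handed in; nothing more can be done
None
```

Both kits are made up and the job is handed in at about 20 s of robot time, with no verdict returned; by my last pictures and poses the tub, clip and torch are within about 5 mm of centre, and the keyring looks centred by eye.

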